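# Shut the cement tube and balance the knob on the domed lid

### The job

The pot lid is ready for a trial fit of its knob. First press the orange cap of the cement tube in the rack fully shut; then stand the terracotta knob upright on the crown of the blue domed lid, in the middle of the pale patch, setting it down gently (not dropping it) so that it stays balanced when you let go. Leave everything else as it is, the lid and the other caps included.

Things in the scene. Friction and masses are not known exactly. Their poses are not given: they have to be found in the camera images.
- knob: the lid's knob: loose, terracotta-red, turned shape, 78 mm tall, 0.11 to 0.22 kg, standing upright on the bench. Origin at the centre of its flat underside, z up its axis. Flat foot 58 mm across and 12 mm high, waist 28 mm across (26 to 36 mm up), cylindrical grip 46 mm across from 46 to 66 mm up, then tapering to a flat top. Centre of mass about 30 mm up
- knob_white: a second knob, same shape and size in white; it belongs to another lid. Origin under its foot
- lid: domed jar lid, blue glazed, 210 mm across, 1.1 kg, loose, lying on the turntable dome up. Origin at the centre of its underside; 16 mm upright skirt, then a spherical dome of 145 mm radius up to the crown 61 mm above the origin; a pale unglazed round patch 68 mm across marks the crown
- crown (a point): the highest point of the lid's dome, centre of the pale patch, about 111 mm above the bench; z up
- turntable: steel decorating turntable, 236 mm across, 50 mm high, fixed to the bench and not turning, under the lid. Origin at the centre of its underside
- rack: low wooden rack, 220 x 75 mm, 90 mm high, fixed, holding three upright tubes in a row 64 mm apart along its x axis. Origin at the centre of its underside
- tube_cement: cement tube, white with an orange band and orange cap, 40 mm across and 118 mm tall, fixed upright in the rack (any of the three places). Origin at the centre of its underside, 12 mm above the bench; its mouth is 118 mm above the origin. The cap hinge is on its +y side, 24 mm from the axis at mouth height, hinge axis along x: to shut, the cap swings over towards the tube's -y side
- cap_cement_hinge (a point): point on the hinge axis of the orange cap, middle of the cap's width, at the height of the tube's mouth (about 130 mm above the bench)
- cap_cement_tab (a point): outer end of the orange cap's thumb tab, 56 mm from the hinge axis; moves with the cap
- cap_cement (a joint): flip cap of a cement tube, hinge angle in rad: 0 = flat shut, positive = open (1.57 = upright, past that it leans back, stop at 2.2). It starts open, between 1.35 and 1.9. The cap is a round disc 42 mm across and 8 mm thick whose underside lies at hinge height when shut, its centre 24 mm from the hinge axis, with a 14 mm thumb tab beyond. The hinge is a little stiff (about 0.5 N at the tab moves it) and the cap stays where it is left; 3 to 6 N down on it is plenty
- cap_grey_a (a joint): flip cap of a grey-banded tube, hinge angle in rad: 0 = flat shut, positive = open (1.57 = upright, past that it leans back, stop at 2.2). Starts shut. The hinge is a little stiff (about 0.5 N at the tab moves it) and the cap stays where it is left; 3 to 6 N down on it is plenty
- cap_grey_b (a joint): flip cap of a grey-banded tube, hinge angle in rad: 0 = flat shut, positive = open (1.57 = upright, past that it leans back, stop at 2.2). Starts shut. The hinge is a little stiff (about 0.5 N at the tab moves it) and the cap stays where it is left; 3 to 6 N down on it is plenty
- bowl: pale bowl, 130 mm across, 55 mm high, loose bystander. Origin under its centre
- mug: white mug, 76 mm across, 90 mm high, loose bystander. Origin under its centre
- bottle: blue bottle, 70 mm across, 160 mm high, loose bystander. Origin under its centre
- brush: brush lying on the bench, loose bystander
- scraper: spatula-shaped scraper lying on the bench, loose bystander
- rib: wooden rib, a flat slip 100 x 55 x 8 mm, lying on the bench, loose bystander
Things that resemble listed ones, but are neither listed nor needed, are in the scene too. Several things look just like the knob: the one meant starts nearest to the robot's base.

How it is judged:
On the way, in this order (a step that is already met when the one before it is completed fails the run):
1. the orange cap is pressed shut (value of joint cap_cement below 0.1 rad and distance of knob from where it was at the start of the episode below 0.03 m), for 0.2 s.
2. the terracotta knob stands on the crown of the lid (horizontal distance between knob and crown below 0.015 m and angle between knob's own z axis and vertical below 0.15 rad and z of knob in the frame of crown between -0.005 and 0.005 m), for 0.2 s.
At the end, for the whole second after the job is handed in: The terracotta knob stands at rest by itself on the lid's crown, its foot centre within 15 mm of the crown sideways and 5 mm in height, leaning less than 0.15 rad; the lid lies flat on the turntable (centre within 40 mm of it, tilt below 0.05 rad); all three caps are shut to below 0.1 rad (all of step 2 and value of joint each of cap_cement, cap_grey_a, cap_grey_b below 0.1 rad and linear speed of knob below 0.02 m/s and angular speed of knob below 0.2 rad/s and horizontal distance between lid and turntable below 0.04 m and angle between lid's own z axis and vertical below 0.05 rad); the robot touches nothing.
It fails at once if the terracotta knob is dropped (faster than 0.45 m/s while no finger touches it, a fall of about 10 mm) or knocked over ((linear speed of knob above 0.45 m/s and contact force between the fingers and knob below 0.05 N) or angle between knob's own z axis and vertical above 1.2 rad).
It fails at once if the lid is pushed more than 30 mm (distance of lid from where it was at the start of the episode above 0.03 m).
It fails at once if another thing on the bench is pushed more than 30 mm (distance of any of knob_white, bowl, mug, bottle, brush, scraper, rib from where it was at the start of the episode above 0.03 m).
It fails at once if a grey-banded tube's cap is opened (value of joint any of cap_grey_a, cap_grey_b above 0.3 rad).
It also fails if it takes over 51 s, if anything falls off the work surface, if the arm or the gripper's body presses on something with over 40 N, if the wrist force passes 120 N, or if a joint passes its speed limit or range.

### The arm

A 6-joint arm with a two-finger parallel gripper is mounted at the origin on the work surface. World frame = base frame: x ahead of the robot, y to its left, z up, the work surface at z = 0. Lengths are in m, angles in rad, forces in N, time in s.
With the tool pointing down it reaches from about 0.35 to 0.975 m from the base axis. Payload 4.9 kg.
Tool frame: the origin (TCP) lies at the very end of the fingers, on their centre line; the grasp point (between the pads) lies 19 mm behind it; z points along the fingers, y is the direction in which the jaws open and shut (so a half turn about z gives the same grasp; the last joint's range is limited). The gripper opens to 85 mm and grips with 20 to 120 N. Pads are 22 mm wide; open, the fingers measure 114 mm over their backs; the gripper's body (76 mm by 85 mm) begins 54 mm behind the grasp point. The pads swing forward as they close: fully open they stand 13 mm farther back than shut.
Start: joints at [-1.357, 0.053, 1.613, -0, 1.476, -0.119], TCP at [0.204, -0.591, 0.231] pointing down, gripper open.
Joint ranges: [-3.01, 3.01], [-1.01, 2.22], [0.06, 2.58], [-1.02, 4.17], [0.09, 2.62], [-3.14, 3.14]. Speed limits (rad/s): [2.57, 2.57, 3.14, 3.14, 3.14, 3.14].

### API

Orientations are given as a unit quaternion [w, x, y, z].
In Python, from plant import state, grab_frame, camera_model, job_done, search_frame, masks_of, place_of gives the robot as it stands.
- The arm moves only by the tool drive_tool, never from a script. Its argument "series" is a list of rows, each a list of 2 entries, a list of its own where there are three numbers: the shift along the world's x, y, z in m, then the turn, a rotation vector about the world's x, y, z in degrees. A call has 1 to 8 rows; each row is the pose to reach, as a shift and turn from the pose commanded when the call began; what a row does not reach only later rows make up. A row lasts 1/10 s, in which the tool goes at most 50 mm and 8.59 degrees, less where a joint would pass 70% of its speed; a pose out of reach is approached as far as the arm can. A call with a gripper value outside its range is refused whole. "fingers" is the closure, from -1 (fully open) to 1 (shut), so that 0 is half open, set as the call begins (left out, the last holds). The fingers move at their own pace and stop on an object; the grip force is fixed at half the most. Time passes only in rows, so rows that repeat a pose let the fingers close. It gives the time, the measured TCP pose, the force and the opening at its end, in the units of the state.
- state(): the state, without advancing time (a new reading comes with each control period).
- grab_frame(name): name is "side" or "top" or "wrist"; returns the picture (400x640x3 uint8, red, green, blue); there is no depth.
- camera_model(name): a dict with "fovy" (degrees; the focal length in pixels is half the picture's height over the tangent of half this angle, whatever the lens; pixels are square), "cx", "cy" (the principal point, pixels), "D" ([k1, k2, p1, p2, k3] as OpenCV has them; the pictures are not rectified), "rvec" (rotation vector, rad) and "tvec" (3), from world to camera coordinates, as OpenCV has them. Camera axes: x right, y down, z forward; pixel columns grow to the right and rows downward; lengths in m; the calibration is good to about 2 mm. A picture is of the moment at which its call begins: read the wrist's pose just before it. camera_model takes no time and is no camera call; for the wrist camera it gives the pose at the moment of the call.
- job_done(): hands the job in, once; it reports no verdict.
Trained networks look in the newest picture that a camera, given by its name, has taken for a name from the list of things; names that differ only in an ending like _2 or _b are one class to them, and where a whole thing is asked for, a point or a joint stands for the part that bears it (a point fixed in the world has none). Each returns a list of dicts, best first, with "confidence" (0 to 1); they miss things now and then, are a little off and sometimes report something else, mostly with a low value. They report only what shows in the picture. A call takes as long as a camera call. They do not tell look-alikes from the thing itself.
- search_frame(camera, name): "location" ([x, y, z] in m, in world coordinates, good to about 4 mm: the middle of the surface that is visible of it).
- masks_of(camera, name): "pixels" (400x640 bool, what is visible of it).
- place_of(camera, name): "location" ([x, y, z] in m, in world coordinates, good to about 4 mm: a listed point, or the origin of a listed thing).
The state is a dict: "time": time; "joint_pos": joint angles; "joint_vel": joint speeds; "joint_efforts": joint torques, N m; "tool_pos": TCP position; "tool_rot": TCP orientation; "contact_force": force on the tool from outside, world axes, zero at the start; "ft_torque": the same for the moment, N m; "gripper_width": opening from 0.0 (shut) to 1.0 (fully open).
Only numpy, scipy, OpenCV 4.12 (cv2) and the standard library are available. Lean on these libraries where they do the work, as an engineer would, in place of code of your own. Each camera call takes 0.05 s, during which the arm holds its last target.

## Working session

There is one attempt and no reset: what is moved stays moved. The work goes in short steps, Python scripts to look and compute and a tool call to move; the robot and the scene stay as the last step left them, time stands still between calls to the robot, and variables do not carry over. Pictures are saved under pics/ and viewed, and the job is handed in when it is done.

Besides the shell and the picture viewer there is one more tool, called after ">>>" as a command line: name --argument value ..., lists and objects as JSON in quotes. drive_tool: Moves the arm, as the interface text tells. Its arguments: {"type":"object","properties":{"series":{"type":"array","items":{"type":"array"}},"fingers":{"type":"number"}},"required":["series"]}

```bash
mkdir -p pics; ls; cat > h.py <<'E'
import numpy as np,cv2
from plant import *
def save(n,f):
    im=grab_frame(n); cv2.imwrite(f'pics/{f}.png',im[:,:,::-1]); return im
E
python3 - <<'E'
from h import *
np.set_printoptions(precision=4,suppress=True)
s=state(); print(s['time'],s['tool_pos'],s['tool_rot'],s['gripper_width'])
for c in ('top','side'):
    save(c,c+'0')
    for n in ['knob','crown','lid','tube_cement','cap_cement_hinge','cap_cement_tab','rack','cap_grey_a']:
        print(c,n,[(np.round(d['location'],4).tolist(),round(d['confidence'],2)) for d in place_of(c,n)] if n!='cap_grey_a' else [(np.round(d['location'],4).tolist(),round(d['confidence'],2)) for d in search_frame(c,n)])
print(state()['time'])
E
```

```text
pics
0.0 [ 0.204  -0.5901  0.2301] [-0.001   0.9862  0.1656 -0.    ] 0.9990822323849172
top knob [([0.4418, -0.2325, 0.003], 0.89), ([0.37, -0.451, -0.0011], 0.79), ([0.5077, -0.3198, 0.0061], 0.6)]
top crown [([0.5599, -0.0207, 0.1101], 0.58), ([0.3506, 0.145, -0.0014], 0.45)]
top lid [([0.5657, -0.0215, 0.0502], 0.77)]
top tube_cement [([0.567, 0.3224, 0.0157], 0.82)]
top cap_cement_hinge [([0.577, 0.3478, 0.1285], 0.66), ([0.3496, 0.149, 0.0004], 0.22)]
top cap_cement_tab [([0.4399, -0.2335, -0.0006], 0.58), ([0.5692, 0.3401, 0.1857], 0.52)]
top rack [([0.5064, 0.3361, 0.0052], 0.93)]
top cap_grey_a [([0.4432, 0.345, 0.1374], 0.79), ([0.5088, 0.3316, 0.1342], 0.74), ([0.7944, 0.0622, 0.0215], 0.72)]
side knob [([0.5048, -0.3132, 0.0026], 0.68), ([0.5723, 0.3239, 0.0097], 0.62), ([0.3661, -0.4481, -0.004], 0.59)]
side crown [([0.5639, -0.02, 0.1117], 0.83)]
side lid [([0.5604, -0.0196, 0.0464], 0.92)]
side tube_cement [([0.5616, -0.0181, 0.0491], 0.19)]
side cap_cement_hinge [([0.5741, 0.3502, 0.133], 0.53)]
side cap_cement_tab [([0.572, 0.3398, 0.1864], 0.83)]
side rack [([0.5091, 0.3388, -0.0027], 0.95), ([0.5645, -0.016, 0.1134], 0.59), ([0.3527, 0.1508, 0.0003], 0.16)]
side cap_grey_a [([0.5049, 0.341, 0.1414], 0.81), ([0.4435, 0.3522, 0.135], 0.7)]
0.9
```

View pics/top0.png

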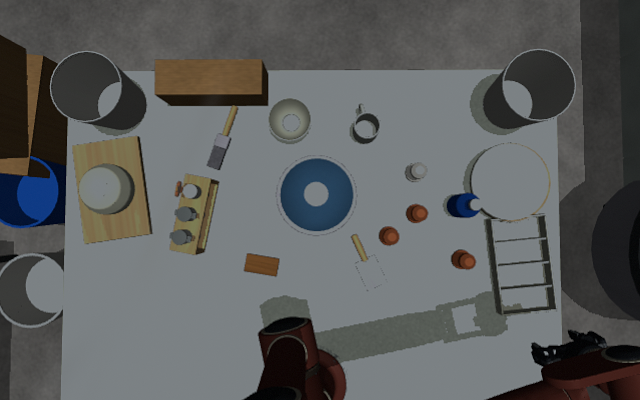

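View pics/side0.png

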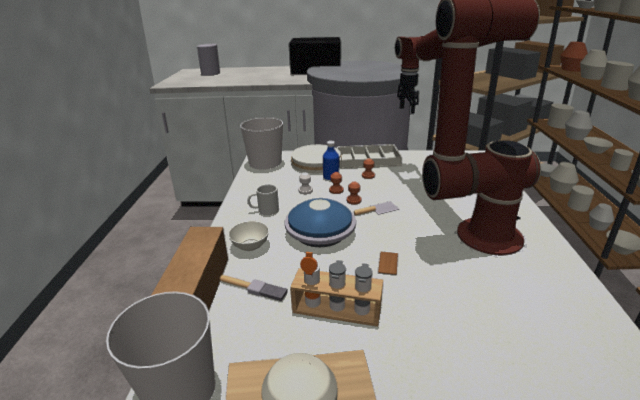

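The target knob is the one at top pixel (388,236), about (0.44,-0.23), 0.50 m from the base. The other terracotta ones are 0.58–0.60 m away. The orange cap at side pixel (309,265) stands nearly upright. I'll take a wrist view over the knob on the way to the rack.

>>> drive_tool --series '[[[0.05,0.0,0.03],[0,0,0]],[[0.18,0.32,0.05],[0,0,0]],[[0.18,0.32,0.05],[0,0,0]],[[0.18,0.32,0.05],[0,0,0]],[[0.18,0.32,0.05],[0,0,0]],[[0.18,0.32,0.05],[0,0,0]],[[0.18,0.32,0.05],[0,0,0]],[[0.18,0.32,0.05],[0,0,0]]]' --fingers 1

```text
time: 1.7
tool_pos: [0.3846, -0.2688, 0.2817]
tool_rot: [0.0, 0.986, 0.165, 0.0]
contact_force: [0.1, -0.4, -0.3]
gripper_width: -0.002
```

```bash
python3 - <<'E'
from h import *
s=state(); print(s['time'],s['tool_pos'],s['tool_rot'],s['gripper_width'])
save('wrist','w1')
for n in ['knob','crown']:
        print(n,[(np.round(d['location'],4).tolist(),round(d['confidence'],2)) for d in place_of('wrist',n)])
print(camera_model('wrist'))
E
```

```text
1.7 [ 0.3845768  -0.26878815  0.28170648] [3.34440151e-04 9.86218450e-01 1.65447611e-01 3.80855403e-04] -0.0020046620103356273
knob [([0.3709, -0.4532, -0.0005], 0.85), ([0.5073, -0.3139, 0.0008], 0.76), ([0.4415, -0.2348, 0.0028], 0.69)]
crown []
{'fovy': 70.07434287678075, 'cx': 323.002518963466, 'cy': 202.16529982965358, 'D': array([0.01588284, 0.        , 0.        , 0.        , 0.        ]), 'rvec': array([-2.35680055,  1.67118996,  0.24416924]), 'tvec': array([-0.3829797 ,  0.21057896,  0.50508094])}
```

View pics/w1.png

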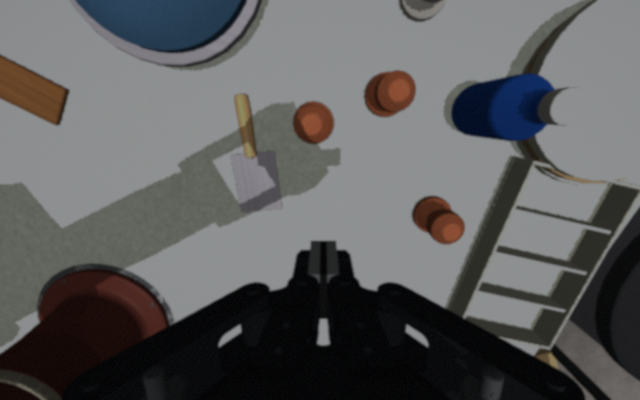

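The wrist view shows the target knob at pixel (314,122), with its estimate agreeing at (0.441,-0.234). Next I go to the rack, behind the cap.

>>> drive_tool --series '[[[0.1,0.35,0.0],[0,0,0]],[[0.1,0.35,0.0],[0,0,0]],[[0.1,0.35,0.0],[0,0,0]],[[0.1,0.35,0.0],[0,0,0]],[[0.1,0.35,0.0],[0,0,0]],[[0.1,0.35,0.0],[0,0,0]],[[0.1,0.35,0.0],[0,0,0]],[[0.1,0.35,0.0],[0,0,0]]]'

```text
time: 2.65
tool_pos: [0.4849, 0.0819, 0.2811]
tool_rot: [-0.0, 0.986, 0.167, -0.0]
contact_force: [1.3, -1.0, 0.4]
gripper_width: -0.001
```

```bash
python3 - <<'E'
from h import *
s=state(); print(s['time'],s['tool_pos'])
save('wrist','w2')
for n in ['crown','lid','tube_cement','cap_cement_hinge','cap_cement_tab','rack']:
        print(n,[(np.round(d['location'],4).tolist(),round(d['confidence'],2)) for d in place_of('wrist',n)])
E
```

```text
2.65 [0.48487078 0.08192555 0.28105215]
crown [([0.5599, -0.0207, 0.1088], 0.58)]
lid [([0.5567, -0.0198, 0.0512], 0.87)]
tube_cement [([0.5675, 0.3221, 0.0127], 0.73)]
cap_cement_hinge [([0.5616, -0.0192, 0.1089], 0.59)]
cap_cement_tab [([0.5602, -0.0165, 0.1093], 0.73)]
rack [([0.5056, 0.3389, -0.0005], 0.62)]
```

View pics/w2.png

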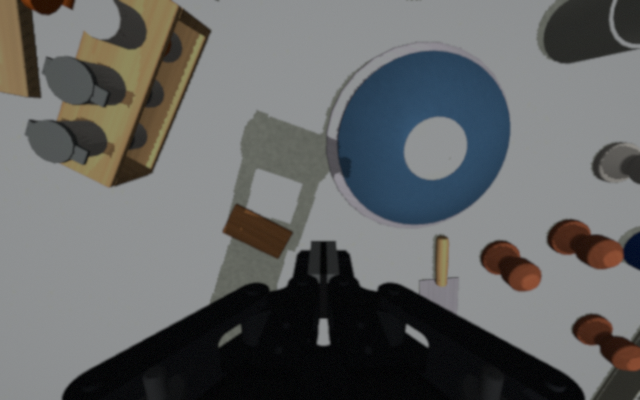

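Compute the crown from the patch centroid in this view (pixel ~(435,148)) and in the top and side views.

```bash
cat >> h.py <<'E'
def ray(cam,uv,z):
    m=cam if isinstance(cam,dict) else camera_model(cam)
    f=200/np.tan(np.radians(m['fovy'])/2); K=np.array([[f,0,m['cx']],[0,f,m['cy']],[0,0,1.]])
    p=cv2.undistortPoints(np.array([[uv]],float),K,np.array(m['D'],float))[0,0]
    R=cv2.Rodrigues(np.array(m['rvec'],float))[0]; c=-R.T@np.array(m['tvec']); d=R.T@np.array([p[0],p[1],1])
    return c+d*(z-c[2])/d[2]
E
python3 - <<'E'
from h import *
for c,f,uv in (('wrist','w2',(435,148)),('top','top0',(316,194)),('side','side0',(320,205))):
    im=cv2.imread(f'pics/{f}.png'); hsv=cv2.cvtColor(im,cv2.COLOR_BGR2HSV)
    m=((hsv[:,:,1]<70)&(hsv[:,:,2]>120)).astype(np.uint8)
    n,l,st,ce=cv2.connectedComponentsWithStats(m)
    k=l[uv[1],uv[0]]; print(c,k,st[k],ce[k],ray(c,ce[k],0.109))
E
```

```text
wrist 3 [ 404  117   63   63 3126] [435.04190659 147.73704415] [ 0.5617413  -0.02556498  0.109     ]
top 36 [304 182  24  24 446] [315.73991031 193.54035874] [ 0.56183087 -0.01980484  0.109     ]
side 23 [    0    60   640   340 79696] [373.38787392 296.36251506] [0.42292308 0.40627357 0.109     ]
```

>>> drive_tool --series '[[[0.1,0.33,0.0],[0,0,0]],[[0.1,0.33,0.0],[0,0,0]],[[0.1,0.33,0.0],[0,0,0]],[[0.1,0.33,0.0],[0,0,0]],[[0.1,0.33,0.0],[0,0,0]],[[0.1,0.33,0.0],[0,0,0]],[[0.1,0.33,0.0],[0,0,0]],[[0.1,0.33,0.0],[0,0,0]]]'

```text
time: 3.8
tool_pos: [0.585, 0.412, 0.2788]
tool_rot: [-0.0, 0.986, 0.167, -0.001]
contact_force: [-0.8, -1.1, 0.2]
gripper_width: 0.001
```

```bash
python3 - <<'E'
from h import *
s=state(); print(s['time'],s['tool_pos'])
save('side','s3'); 
for n in ['cap_cement_hinge','cap_cement_tab']:
        print(n,[(np.round(d['location'],4).tolist(),round(d['confidence'],2)) for d in place_of('side',n)])
E
```

```text
3.8 [0.58495237 0.41199238 0.27883635]
cap_cement_hinge [([0.5744, 0.347, 0.1308], 0.55)]
cap_cement_tab [([0.5722, 0.3412, 0.1897], 0.56), ([0.441, -0.238, -0.002], 0.5), ([0.7532, -0.1653, -0.0026], 0.21)]
```

View pics/s3.png

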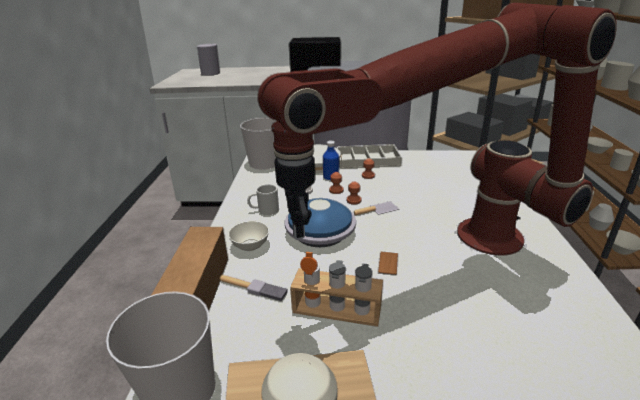

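The gripper hovers behind the open cap (cap at side pixel (309,265)). Next I lower the tip behind the cap and push towards the tube's -y side.

>>> drive_tool --series '[[[0.0,0.0,-0.05],[0,0,0]],[[0.0,0.0,-0.1],[0,0,0]],[[0.0,0.0,-0.119],[0,0,0]],[[-0.004,-0.02,-0.119],[0,0,0]],[[-0.007,-0.035,-0.119],[0,0,0]],[[-0.01,-0.05,-0.119],[0,0,0]],[[-0.013,-0.067,-0.119],[0,0,0]],[[-0.016,-0.084,-0.119],[0,0,0]]]'

```text
time: 4.75
tool_pos: [0.5686, 0.3241, 0.164]
tool_rot: [-0.0, 0.986, 0.165, 0.001]
contact_force: [0.3, 0.3, -0.3]
gripper_width: -0.001
```

>>> drive_tool --series '[[[0.0,0.0,0.0],[0,0,0]],[[-0.001,-0.004,-0.008],[0,0,0]],[[-0.001,-0.008,-0.016],[0,0,0]],[[-0.001,-0.008,-0.02],[0,0,0]],[[-0.001,-0.008,-0.022],[0,0,0]],[[-0.001,-0.008,-0.022],[0,0,0]]]'

```text
time: 5.35
tool_pos: [0.5667, 0.3175, 0.1392]
tool_rot: [0.0, 0.986, 0.166, -0.001]
contact_force: [0.3, -0.3, 0.2]
gripper_width: -0.001
```

```bash
python3 - <<'E'
from h import *
s=state(); print(s['time'],s['tool_pos'],s['contact_force'])
im=save('side','s4'); cv2.imwrite('pics/s4c.png',cv2.resize(im[200:340,240:420,::-1],None,fx=4,fy=4))
E
```

```text
5.35 [0.5667242  0.31754517 0.13922623] [ 0.26325979 -0.29108222  0.22874001]
```

View pics/s4c.png

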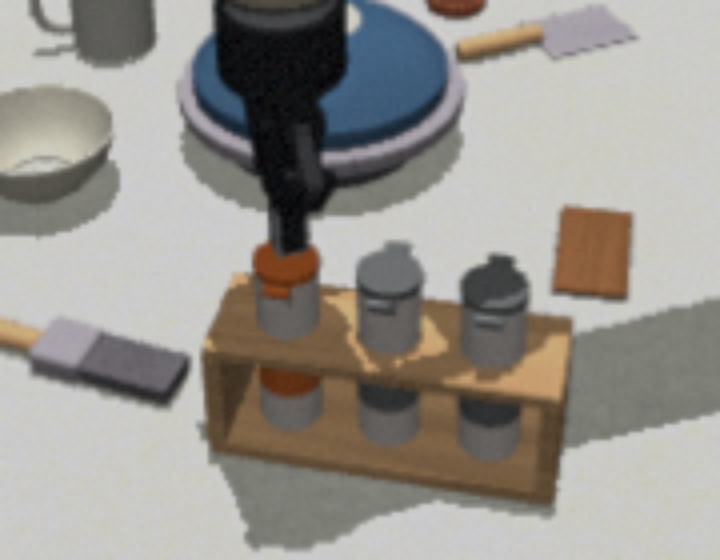

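The cap lies near flat under the fingertip (crop pixel (285,262)), but no force has registered yet. I'll press a little further.

>>> drive_tool --series '[[[0,0,-0.002],[0,0,0]],[[0,0,-0.003],[0,0,0]],[[0,0,-0.003],[0,0,0]]]'

```text
time: 5.7
tool_pos: [0.5674, 0.3177, 0.138]
tool_rot: [-0.0, 0.986, 0.166, 0.0]
contact_force: [-1.3, 0.2, 3.2]
gripper_width: 0.005
```

>>> drive_tool --series '[[[0,0,-0.001],[0,0,0]],[[0,0,-0.0015],[0,0,0]],[[0,0,-0.0015],[0,0,0]],[[0,0,-0.0015],[0,0,0]]]'

```text
time: 6.1
tool_pos: [0.5675, 0.3177, 0.1379]
tool_rot: [-0.0, 0.986, 0.166, 0.001]
contact_force: [-2.9, -0.7, 8.4]
gripper_width: -0.002
```

>>> drive_tool --series '[[[0,0,0.03],[0,0,0]],[[0,0,0.08],[0,0,0]],[[0,0,0.13],[0,0,0]],[[0,-0.05,0.15],[0,0,0]],[[0,-0.1,0.15],[0,0,0]],[[0,-0.15,0.15],[0,0,0]],[[0,-0.2,0.15],[0,0,0]],[[0,-0.2,0.15],[0,0,0]]]'

```text
time: 6.9
tool_pos: [0.5672, 0.1126, 0.2857]
tool_rot: [0.001, 0.987, 0.163, -0.0]
contact_force: [0.3, 0.1, -0.2]
gripper_width: 0.001
```

```bash
python3 - <<'E'
from h import *
s=state(); print(s['time'],s['tool_pos'],s['contact_force'])
im=save('side','s5'); cv2.imwrite('pics/s5c.png',cv2.resize(im[200:340,240:420,::-1],None,fx=4,fy=4))
for n in ['cap_cement_hinge','cap_cement_tab']:
        print(n,[(np.round(d['location'],4).tolist(),round(d['confidence'],2)) for d in place_of('side',n)])
E
```

```text
6.9 [0.56719674 0.11256217 0.28566197] [ 0.25270162  0.1273866  -0.18135643]
cap_cement_hinge [([0.5749, 0.3497, 0.1309], 0.59)]
cap_cement_tab [([0.5622, 0.2954, 0.1333], 0.58), ([0.7886, 0.0617, 0.0047], 0.19)]
```

View pics/s5c.png

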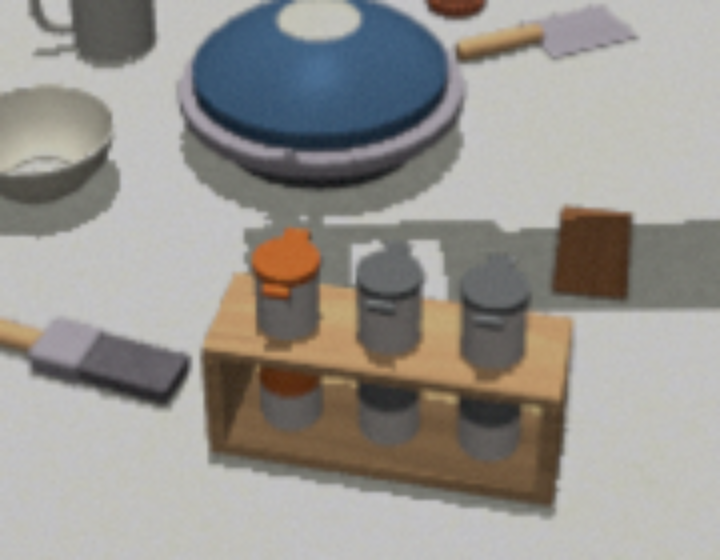

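The orange cap is flat shut like the grey ones (the press stopped at z=0.138 with 8 N, which is hinge height plus cap thickness). Next I measure the crown from a better wrist position.

>>> drive_tool --series '[[[-0.05,-0.05,0.01],[0,0,0]],[[-0.11,-0.1,0.02],[0,0,0]],[[-0.11,-0.13,0.02],[0,0,0]],[[-0.11,-0.13,0.02],[0,0,0]],[[-0.11,-0.13,0.02],[0,0,0]],[[-0.11,-0.13,0.02],[0,0,0]],[[-0.11,-0.13,0.02],[0,0,0]]]' --fingers -0.8

```text
time: 7.75
tool_pos: [0.4576, -0.0114, 0.3055]
tool_rot: [-0.0, 0.986, 0.167, -0.0]
contact_force: [0.5, -0.6, -0.9]
gripper_width: 0.899
```

```bash
python3 - <<'E'
from h import *
s=state(); print(s['time'],s['tool_pos'],s['joint_vel'])
m0=camera_model('wrist')
im=save('wrist','w6')[:,:,::-1].copy(); hsv=cv2.cvtColor(im,cv2.COLOR_BGR2HSV)
m=((hsv[:,:,1]<70)&(hsv[:,:,2]>120)).astype(np.uint8)
n,l,st,ce=cv2.connectedComponentsWithStats(m)
for k in range(1,n):
    if 1500<st[k][4]<6000: print(st[k],ce[k],ray(m0,ce[k],0.109))
print([(np.round(d['location'],4).tolist(),round(d['confidence'],2)) for d in place_of('wrist','crown')])
print([(np.round(d['location'],4).tolist(),round(d['confidence'],2)) for d in place_of('wrist','knob')])
E
```

```text
7.75 [ 0.45764419 -0.0113679   0.30551246] [ 0.00215555  0.00521275 -0.00018232 -0.00251068  0.00115465 -0.0036921 ]
[ 332   63   60   63 2984] [361.67292225  94.14477212] [ 0.56275636 -0.02136125  0.109     ]
[ 241  162   54   52 1648] [266.78640777 186.96055825] [0.4263908  0.04896029 0.109     ]
[([0.561, -0.0182, 0.1109], 0.94)]
[([0.3742, -0.4502, 0.0004], 0.91), ([0.4426, -0.2378, -0.0006], 0.83)]
```

View pics/w6.png

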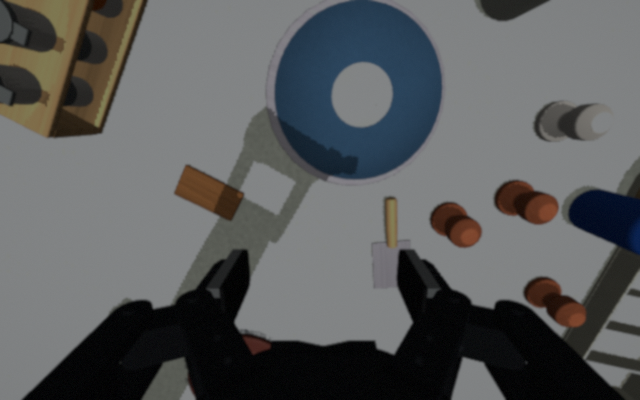

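The patch at pixel (362,94) puts the crown at about (0.562,-0.0205), and the other estimates agree within a few mm. Next, above the knob.

>>> drive_tool --series '[[[-0.004,-0.05,-0.02],[0,0,0]],[[-0.016,-0.222,-0.1],[0,0,0]],[[-0.016,-0.222,-0.12],[0,0,0]],[[-0.016,-0.222,-0.14],[0,0,0]],[[-0.016,-0.222,-0.14],[0,0,0]],[[-0.016,-0.222,-0.14],[0,0,0]],[[-0.016,-0.222,-0.14],[0,0,0]],[[-0.016,-0.222,-0.14],[0,0,0]]]'

```text
time: 8.7
tool_pos: [0.442, -0.2341, 0.1666]
tool_rot: [-0.0, 0.986, 0.166, 0.0]
contact_force: [-0.1, 0.1, -0.9]
gripper_width: 0.9
```

```bash
python3 - <<'E'
from h import *
s=state(); print(s['time'],s['tool_pos'])
m0=camera_model('wrist'); im=save('wrist','w7')
print([(np.round(d['location'],4).tolist(),round(d['confidence'],2)) for d in place_of('wrist','knob')])
f=200/np.tan(np.radians(m0['fovy'])/2);K=np.array([[f,0,m0['cx']],[0,f,m0['cy']],[0,0,1.]])
p=s['tool_pos']
for q in [p,[p[0],p[1],.078]]: print(cv2.projectPoints(np.array([q],float),m0['rvec'],m0['tvec'],K,m0['D'])[0].ravel())
hsv=cv2.cvtColor(im,cv2.COLOR_RGB2HSV); m=(((hsv[:,:,0]<12)&(hsv[:,:,1]>130)&(hsv[:,:,2]>90))).astype(np.uint8)
n,l,st,ce=cv2.connectedComponentsWithStats(m)
for k in range(1,n):
    if st[k][4]>300: print(st[k],ce[k],ray(m0,ce[k],0.078),ray(m0,ce[k],0.06))
E
```

```text
8.7 [ 0.44197096 -0.23408038  0.16664975]
[([0.3713, -0.4526, 0.0011], 0.79), ([0.4408, -0.236, 0.0004], 0.74), ([0.5088, -0.3145, -0.0015], 0.6)]
[321.19382002 255.93232067]
[321.64787763 206.60399363]
[ 416  137   50   50 1770] [441.56892655 160.57966102] [ 0.51031252 -0.3126419   0.078     ] [ 0.51018843 -0.320625    0.06      ]
```

View pics/w7.png

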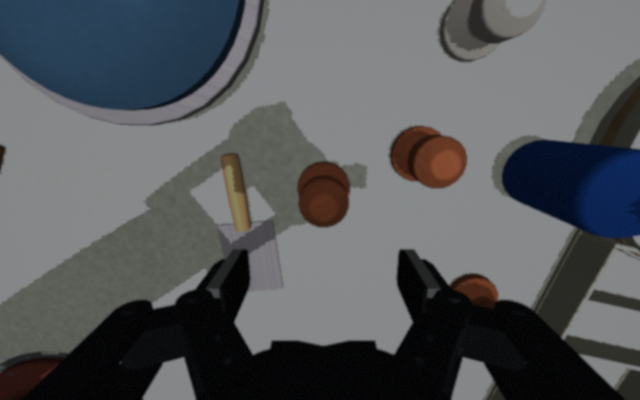

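The knob's head at (324,201) lies on the TCP axis (projected around (322,202)), so it is centred between the jaws. Now I descend and grip.

>>> drive_tool --series '[[[0,0,-0.04],[0,0,0]],[[0,0,-0.08],[0,0,0]],[[0,0,-0.11],[0,0,0]],[[0,0,-0.125],[0,0,0]],[[0,0,-0.134],[0,0,0]],[[0,0,-0.134],[0,0,0]],[[0,0,-0.134],[0,0,0]]]'

```text
time: 9.5
tool_pos: [0.4424, -0.235, 0.0334]
tool_rot: [0.001, 0.986, 0.166, 0.001]
contact_force: [-0.7, 0.3, 0.3]
gripper_width: 0.899
```

>>> drive_tool --series '[[[0,0,0],[0,0,0]],[[0,0,0],[0,0,0]],[[0,0,0],[0,0,0]],[[0,0,0],[0,0,0]],[[0,0,0],[0,0,0]],[[0,0,0],[0,0,0]]]' --fingers 1

```text
time: 10.1
tool_pos: [0.442, -0.2352, 0.0334]
tool_rot: [0.001, 0.986, 0.166, 0.001]
contact_force: [-1.4, 2.0, 5.7]
gripper_width: 0.51
```

```bash
python3 - <<'E'
from h import *
s=state(); print(s['time'],s['tool_pos'],s['gripper_width'],s['contact_force'])
save('wrist','w8')
im=save('side','s8'); cv2.imwrite('pics/s8c.png',cv2.resize(im[130:250,260:440,::-1],None,fx=4,fy=4))
E
```

```text
10.1 [ 0.44202101 -0.23516287  0.03337289] 0.5095137880498813 [-1.41422416  2.04310868  5.65938561]
```

View pics/w8.png

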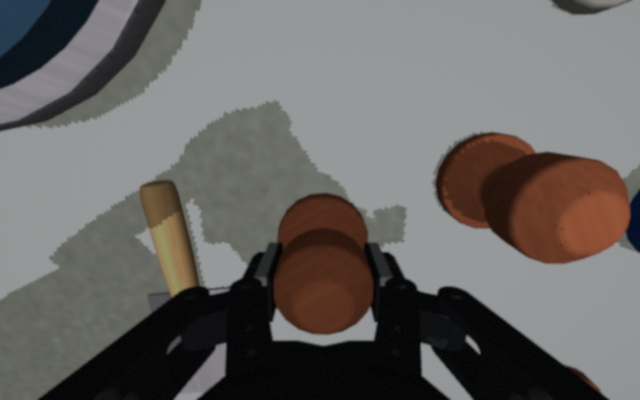

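View pics/s8c.png

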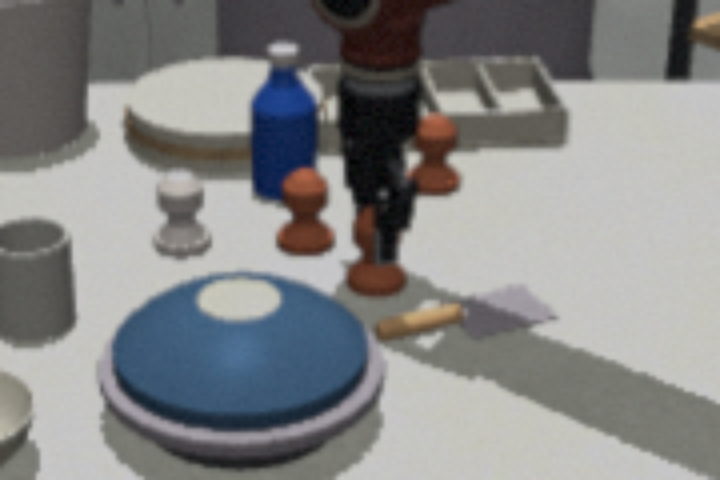

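The knob is gripped upright in the middle of the pads (wrist pixel (322,280)). Next I lift it.

>>> drive_tool --series '[[[0,0,0.01],[0,0,0]],[[0,0,0.03],[0,0,0]],[[0,0,0.06],[0,0,0]],[[0,0,0.1],[0,0,0]],[[0,0,0.14],[0,0,0]],[[0,0,0.16],[0,0,0]],[[0,0,0.16],[0,0,0]]]'

```text
time: 10.9
tool_pos: [0.4429, -0.2361, 0.1964]
tool_rot: [0.003, 0.986, 0.166, 0.003]
contact_force: [-0.8, -0.2, -1.2]
gripper_width: 0.51
```

>>> drive_tool --series '[[[0.015,0.027,0.0],[0,0,0]],[[0.035,0.063,0.0],[0,0,0]],[[0.055,0.099,0.0],[0,0,0]],[[0.075,0.135,0.0],[0,0,0]],[[0.095,0.171,0.0],[0,0,0]],[[0.11,0.197,0.0],[0,0,0]],[[0.12,0.214,0.0],[0,0,0]],[[0.12,0.214,0.0],[0,0,0]]]'

```text
time: 11.7
tool_pos: [0.5606, -0.0185, 0.1892]
tool_rot: [-0.001, 0.986, 0.167, -0.002]
contact_force: [-0.4, -0.3, -0.9]
gripper_width: 0.511
```

```bash
python3 - <<'E'
from h import *
s=state(); print(s['time'],s['tool_pos'],s['gripper_width'],s['contact_force'])
save('wrist','w9')
for c in ('wrist','side','top'):
    im=grab_frame(c)
    if c=='side': cv2.imwrite('pics/s9c.png',cv2.resize(im[100:250,240:420,::-1],None,fx=4,fy=4))
    for n in ('knob','crown','lid'): print(c,n,[(np.round(d['location'],4).tolist(),round(d['confidence'],2)) for d in place_of(c,n)])
E
```

```text
11.7 [ 0.56060369 -0.01848679  0.18919074] 0.5114537606580214 [-0.35446923 -0.2802414  -0.8736877 ]
wrist knob [([0.5597, -0.0191, 0.1558], 0.81), ([0.5073, -0.3136, -0.0034], 0.59)]
wrist crown []
wrist lid [([0.5604, -0.0183, 0.0513], 0.94)]
side knob [([0.505, -0.3157, 0.0024], 0.77), ([0.3659, -0.4516, -0.0008], 0.76), ([0.5595, -0.0236, 0.1549], 0.52), ([0.5771, 0.3483, 0.1305], 0.51)]
side crown [([0.5604, -0.0191, 0.1106], 0.55)]
side lid [([0.5638, -0.0187, 0.0484], 0.69), ([0.5601, -0.0228, 0.1553], 0.22)]
top knob [([0.368, -0.452, -0.0023], 0.55), ([0.5045, -0.3208, 0.0059], 0.53)]
top crown [([0.7412, 0.2678, 0.0018], 0.71), ([0.5604, -0.0179, 0.1113], 0.55)]
top lid [([0.5605, -0.0242, 0.0509], 0.92)]
```

View pics/w9.png

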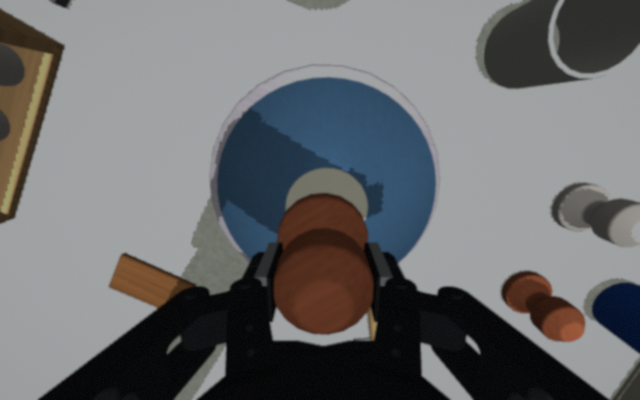

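View pics/s9c.png

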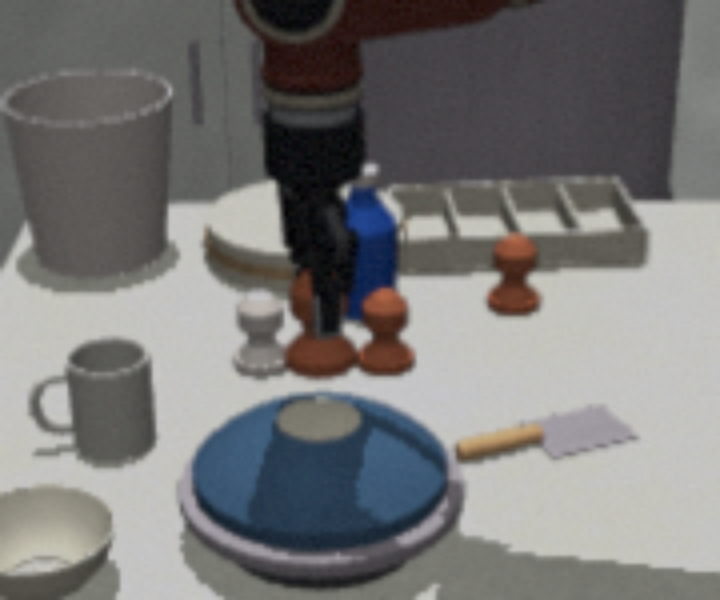

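The knob hangs upright over the pale patch, with TCP, crown and knob estimates agreeing to about 2 mm. I lower it in stages.

>>> drive_tool --series '[[[0,-0.001,-0.01],[0,0,0]],[[0,-0.001,-0.02],[0,0,0]],[[0,-0.001,-0.03],[0,0,0]],[[0,-0.001,-0.036],[0,0,0]],[[0,-0.001,-0.036],[0,0,0]],[[0,-0.001,-0.036],[0,0,0]],[[0,-0.001,-0.036],[0,0,0]]]'

```text
time: 13.05
tool_pos: [0.5616, -0.0217, 0.1564]
tool_rot: [0.0, 0.986, 0.166, 0.0]
contact_force: [0.5, 0.0, -1.9]
gripper_width: 0.511
```

```bash
python3 - <<'E'
from h import *
s=state(); print(s['time'],s['tool_pos'],s['tool_rot'],s['contact_force'])
im=save('side','s10');cv2.imwrite('pics/s10c.png',cv2.resize(im[140:250,270:370,::-1],None,fx=5,fy=5))
E
```

```text
13.05 [ 0.56157792 -0.02171901  0.15637553] [1.69896612e-04 9.86180364e-01 1.65674491e-01 4.72609887e-04] [ 0.52549507  0.03016149 -1.87666169]
```

View pics/s10c.png

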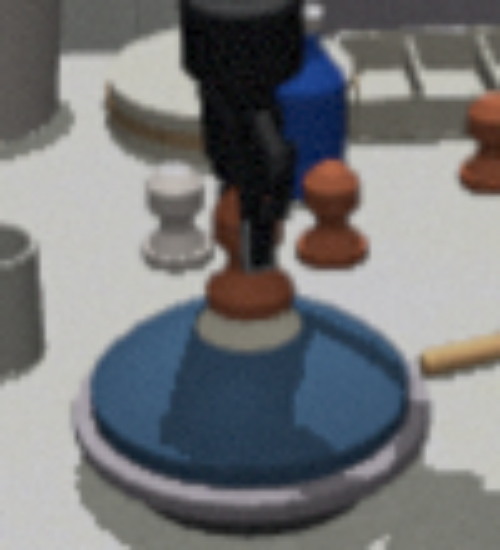

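About 12 mm to go, and the foot is centred above the patch (crop pixel (250,295) against patch (250,325)). Keep lowering slowly.

>>> drive_tool --series '[[[0,0.001,-0.003],[0,0,0]],[[0,0.001,-0.006],[0,0,0]],[[0,0.001,-0.009],[0,0,0]],[[0,0.001,-0.0105],[0,0,0]],[[0,0.001,-0.0105],[0,0,0]],[[0,0.001,-0.0105],[0,0,0]]]'

```text
time: 13.7
tool_pos: [0.5611, -0.0207, 0.1452]
tool_rot: [-0.0, 0.986, 0.166, -0.0]
contact_force: [0.3, -0.2, -1.4]
gripper_width: 0.511
```

>>> drive_tool --series '[[[0,0,-0.001],[0,0,0]],[[0,0,-0.001],[0,0,0]],[[0,0,-0.001],[0,0,0]]]'

```text
time: 14.0
tool_pos: [0.5612, -0.0207, 0.1443]
tool_rot: [0.0, 0.986, 0.166, 0.0]
contact_force: [0.3, 0.5, -1.6]
gripper_width: 0.511
```

>>> drive_tool --series '[[[0,0,-0.0005],[0,0,0]],[[0,0,-0.001],[0,0,0]],[[0,0,-0.001],[0,0,0]],[[0,0,-0.001],[0,0,0]]]'

```text
time: 14.4
tool_pos: [0.5616, -0.0206, 0.1442]
tool_rot: [0.0, 0.986, 0.166, 0.0]
contact_force: [-1.1, 0.0, 4.2]
gripper_width: 0.511
```

>>> drive_tool --series '[[[0,0,-0.0005],[0,0,0]],[[0,0,-0.001],[0,0,0]],[[0,0,-0.001],[0,0,0]],[[0,0,-0.001],[0,0,0]]]'

```text
time: 14.8
tool_pos: [0.5618, -0.0206, 0.1441]
tool_rot: [0.0, 0.986, 0.166, 0.001]
contact_force: [-2.7, 1.1, 9.3]
gripper_width: 0.512
```

Contact at z=0.144 as predicted, 9 N. I relax the pressure, then open.

>>> drive_tool --series '[[[0,0,0.001],[0,0,0]],[[0,0,0.0015],[0,0,0]],[[0,0,0.0015],[0,0,0]],[[0,0,0.0015],[0,0,0]]]'

```text
time: 15.2
tool_pos: [0.5614, -0.0207, 0.1441]
tool_rot: [0.0, 0.986, 0.166, 0.0]
contact_force: [-1.4, 0.9, 4.3]
gripper_width: 0.512
```

>>> drive_tool --series '[[[0,0,0],[0,0,0]],[[0,0,0],[0,0,0]],[[0,0,0],[0,0,0]],[[0,0,0],[0,0,0]],[[0,0,0],[0,0,0]]]' --fingers -0.7

```text
time: 15.7
tool_pos: [0.5611, -0.0207, 0.1436]
tool_rot: [-0.0, 0.986, 0.166, -0.0]
contact_force: [-0.0, 0.6, -0.1]
gripper_width: 0.852
```

```bash
python3 - <<'E'
from h import *
s=state(); print(s['time'],s['tool_pos'],s['gripper_width'],s['contact_force'])
save('wrist','w11')
im=save('side','s11');cv2.imwrite('pics/s11c.png',cv2.resize(im[140:250,270:370,::-1],None,fx=5,fy=5))
E
```

```text
15.7 [ 0.5610767  -0.02071851  0.14356238] 0.8515000848862223 [-0.01652668  0.55700218 -0.09565884]
```

View pics/w11.png

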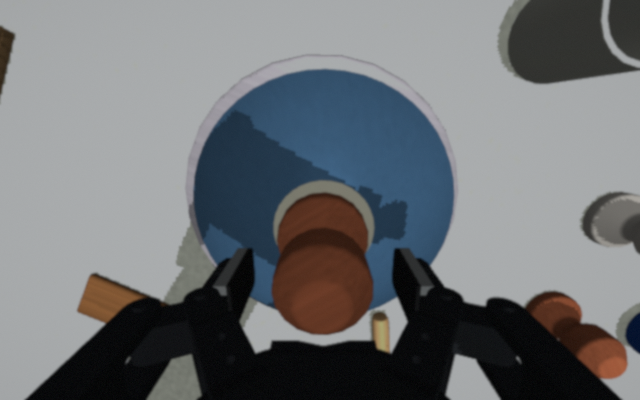

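View pics/s11c.png

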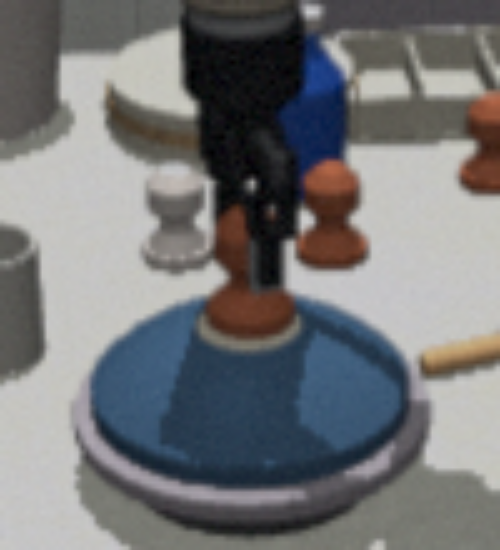

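The knob stands upright on the patch and the fingers are clear on both sides (wrist pixels 250 and 395, against the knob's 272–372). I retreat straight up.

>>> drive_tool --series '[[[0,0,0.01],[0,0,0]],[[0,0,0.03],[0,0,0]],[[0,0,0.06],[0,0,0]],[[0,0,0.1],[0,0,0]],[[0,0,0.14],[0,0,0]],[[-0.03,0,0.16],[0,0,0]],[[-0.06,0,0.16],[0,0,0]],[[-0.1,0,0.16],[0,0,0]]]'

```text
time: 16.6
tool_pos: [0.461, -0.0208, 0.3061]
tool_rot: [0.001, 0.986, 0.166, 0.001]
contact_force: [-1.0, -0.0, 0.1]
gripper_width: 0.856
```

>>> drive_tool --series '[[[-0.04,0,0],[0,0,0]],[[-0.04,0,0],[0,0,0]],[[-0.04,0,0],[0,0,0]],[[-0.04,0,0],[0,0,0]],[[-0.04,0,0],[0,0,0]],[[-0.04,0,0],[0,0,0]]]'

```text
time: 17.2
tool_pos: [0.4218, -0.0207, 0.3036]
tool_rot: [-0.0, 0.986, 0.166, -0.0]
contact_force: [-0.5, -0.6, -0.6]
gripper_width: 0.847
```

```bash
python3 - <<'E'
from h import *
s=state(); print(s['time'],s['tool_pos'])
a=save('wrist','w12')
im=save('side','s12');cv2.imwrite('pics/s12c.png',cv2.resize(im[140:310,270:390,::-1],None,fx=3.5,fy=3.5))
for c in ('wrist','side'):
    for n in ('knob','crown','cap_cement_tab','lid'): print(c,n,[(np.round(d['location'],4).tolist(),round(d['confidence'],2)) for d in place_of(c,n)])
E
```

```text
17.2 [ 0.42177364 -0.02071951  0.30364519]
wrist knob [([0.3733, -0.4544, 0.0012], 0.97), ([0.5069, -0.3118, -0.0008], 0.73), ([0.5614, -0.0217, 0.1106], 0.58)]
wrist crown []
wrist cap_cement_tab []
wrist lid []
side knob [([0.5057, -0.3132, 0.0016], 0.77), ([0.5595, -0.0238, 0.1066], 0.65), ([0.3652, -0.452, -0.0027], 0.51)]
side crown [([0.5621, -0.021, 0.1137], 0.69), ([0.3518, 0.151, -0.0002], 0.27)]
side cap_cement_tab [([0.5623, 0.2931, 0.1351], 0.56)]
side lid [([0.5616, -0.0202, 0.0467], 0.79)]
```

View pics/w12.png

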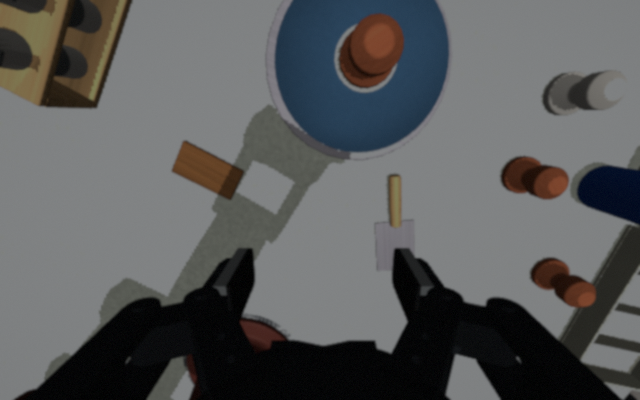

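View pics/s12c.png

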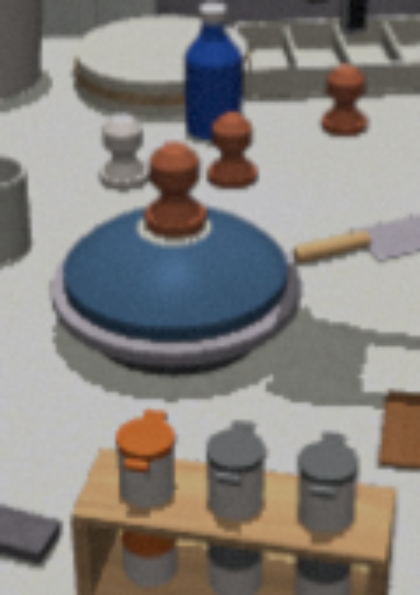

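The knob stands upright, centred in the patch (side crop (174,190)). All three caps are shut, the lid lies flat and the arm is clear, so I hand in.

```bash
python3 -c "
from plant import *
print(job_done())"
```

```text
the job is handed in; nothing more can be done
None
```

I pressed the orange cap fully shut, then stood the terracotta knob nearest the base on the lid's crown, let go, backed the arm clear and handed the job in at about 18 s. No verdict is reported.

- **Cap:** the press stopped at z = 0.138 m with about 8 N, which is hinge height plus the cap's thickness. The side picture shows all three caps flat.
- **Knob:** it touched down at the predicted height, and pressure rose to about 9 N. I eased that to about 4 N before opening the fingers. The last pictures show it upright in the pale patch.
- **Knob position:** the estimates are (0.561, -0.022, 0.111) from the wrist camera and (0.560, -0.024, 0.107) from the side camera. The crown is at about (0.561, -0.020, 0.111), so the knob is roughly 2 to 4 mm off sideways.
- **Lid and other things:** the lid's position is unchanged, and nothing else looks moved in the last pictures.

**Disagreements:**
- One early wrist measurement of the crown was about 5 mm off in y from the rest, so I set it aside.
- In the last wrist picture the networks did not report the crown or lid, so those two final checks rest on the side camera.

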